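Pan of waffles under the warming shelf

ROBOT

A 7-joint arm with a two-finger parallel gripper is mounted at the origin on the work surface. World frame = base frame: x ahead of the robot, y to its left, z up, the work surface at z = 0. Lengths are in mm, angles in rad, forces in N, time in s.
With the tool pointing down it reaches from about 400 to 900 mm from the base axis. Payload 5.6 kg.
Tool frame: the origin (TCP) lies midway between the tips of the shut fingers; the grasp point (between the pads) lies 19 mm behind it; z points along the fingers, y is the line along which they close (so a half turn about z gives the same grasp; the last joint's range is limited). The gripper opens to 92 mm and grips with 3 to 60 N. Pads are 20 mm wide; open, the fingers measure 128 mm over their backs; the gripper's body (75 mm by 189 mm) begins 69 mm behind the grasp point.
Start: joints at [1.083, 0.468, -0.012, 1.603, 0.006, 1.071, -0.056], TCP at [279.642, -586.779, 214.592] pointing down, gripper open.
Joint ranges: [-2.53, 2.53], [-0.31, 2.02], [-1.57, 1.55], [0.28, 2.44], [-1.29, 4.43], [0.15, 1.84], [-2.92, 2.92]. Speed limits (rad/s): [2.57, 2.57, 3.14, 3.14, 3.14, 3.14, 3.14].

INTERFACE

Orientations are given as a rotation vector (axis times angle).
In Python, from cell import robot, grip, kin, viewer gives the robot as it stands. Calls block until the motion is done:
- robot.movep(position, orientation): joint-space move of the TCP to a pose.
- robot.servo_line(position, feed=150, rotation=None): straight line of the TCP; rotation=None keeps the orientation; feed is the mean speed in mm/s.
- robot.goto_joints(angles): joint-space move.
- grip(opening, newtons=None): opening from 0.0 (shut) to 1.0 (fully open); newtons is the grip in N (None keeps the last); returns when the fingers have stopped.
- robot.hold(seconds).
- kin.ik(position, orientation): joint angles nearest the present ones, or None.
- robot.observe(): the state.
- viewer.read_camera(name): name is "side" or "top" or "wrist"; returns the picture (480x640x3 uint8, red, green, blue); there is no depth.
- viewer.camera_info(name): a dict with "camera_matrix" (3x3 intrinsics, pixels), "k1" (the pictures are not rectified: a ray, as slopes to the right and down, at radius r is drawn at 1 + k1 r^2 times it, then the intrinsics apply), "R" (3x3) and "t" (3): a world point X has camera coordinates R X + t. Camera axes: x right, y down, z forward; pixel columns grow to the right and rows downward; lengths in mm; the calibration is good to about 2 mm. A picture is of the moment at which its call begins: read the wrist's pose just before it. camera_info takes no time and is no camera call; for the wrist camera it gives the pose at the moment of the call.
A pose or a line that the arm cannot do raises robot.IKError and nothing moves.
- robot.job_done(): hands the job in; it is judged then, once.
Trained networks look in the newest picture that a camera, given by its name, has taken for a name from the list of things; names that differ only in an ending like _2 or _b are one class to them, and where a whole thing is asked for, a point or a joint stands for the part that bears it (a point fixed in the world has none). Each returns a list of dicts, best first, with "confidence" (0 to 1); they miss things now and then, are a little off and sometimes report something else, mostly with a low value. They report only what shows in the picture. A call takes as long as a camera call.
- viewer.silhouettes(name, camera): "mask" (480x640 bool, what is visible of it).
- viewer.pinpoint(name, camera): "at" ([x, y, z] in mm, in the coordinates of the camera as it stood for that picture, good to about 4 mm: a listed point, or the origin of a listed thing).
The state is a dict: "t": time; "joints": joint angles; "joint_velocities": joint speeds; "joint_torque": joint torques, N m; "tcp_pos": TCP position; "tcp_rot": TCP orientation; "contact_force": force on the tool from outside, world axes, zero at the start; "wrist_torque": the same for the moment, N m; "grip_width": opening from 0.0 (shut) to 1.0 (fully open); "grip_force": force on a finger pad.
Only numpy, scipy, OpenCV 4.12 (cv2) and the standard library are available. Lean on these libraries where they do the work, as an engineer would, in place of code of your own. Each camera call takes 0.05 s, during which the arm holds its last target. There are 200 camera calls.

TASK

Slide the shallow pan of waffles under the low warming shelf, going in by the shelf's front with the handle last, until the pan's body is just covered by the shelf and only its handle sticks out in front, squarely and midway between the legs, standing on the counter. Neither the pan nor the gripper may bump the shelf's underside, edge or legs, and the deep pan stays where it is.

Things in the scene. Friction and masses are not known exactly. Their poses are not given: they have to be found in the camera images.
- shallow_pan_center (a point): Centre of the shallow pan's body, half-way up (20 mm above its underside). A loose, open rectangular steel pan with two waffles in it, about 0.6 kg: body 150 mm long (its x) by 130 mm wide (its y), 40 mm high. Its straight dark handle points to its own -x. It stands on the counter, so z is 20 mm. It is the lower of two pans of the same kind.
- shallow_pan_grip (a point): Grip point on the shallow pan's handle, 165 mm from the pan's centre towards its -x, 30 mm above the counter. The handle is a flat bar along the pan's x, 20 mm wide (its y, across which to grip) and 10 mm thick, running level from 75 to 195 mm from the pan's centre. Same axes as the pan.
- warming_shelf: Fixed steel warming shelf; origin at its middle, on the counter. Board 200 mm deep (its x) by 240 wide (its y), underside 65 and top 85 mm up, on four 15 mm corner legs, 210 mm clear between. Front (where the pan enters): its own -x, looking roughly to world +y; front edge 100 mm from the origin. Back open. Two 85 mm jars stand on top, towards the back.
- deep_pan_center (a point): Centre of the deep pan, a loose bystander, 40 mm above the counter: plan and handle as the shallow pan's (handle to its -x) but 80 mm high, too tall for the shelf. It and a stack of paper trays (150 x 160 mm, 100 mm high) stand one beyond the shelf's far (+x) side, the other at the robot's left; which is where varies.

How it is judged (in metres and radians):
At the end, for the whole second after the job is handed in: The shallow pan stands level on the counter (tilt under 0.08 rad) and released under the shelf: its centre from 27 mm in front of to 35 mm behind the shelf's middle, within 25 mm of the middle sideways, square to the shelf within 0.2 rad, its handle sticking out of the front (x of shallow_pan_center in the frame of warming_shelf between -0.027 and 0.035 m and y of shallow_pan_center in the frame of warming_shelf between -0.025 and 0.025 m and x of shallow_pan_grip in the frame of warming_shelf below -0.12 m and angle between the x axis of shallow_pan_center and the x axis of warming_shelf, either way round below 0.2 rad and angle between shallow_pan_center's own z axis and vertical below 0.08 rad and height (world z) of shallow_pan_center below 0.03 m and contact force between the fingers and shallow_pan below 0.1 N); the robot touches nothing.
It fails at once if the pan bumps the warming shelf (over 4 N) (contact force between shallow_pan and warming_shelf above 4 N).
It fails at once if the gripper or arm bumps the warming shelf (over 4 N) (contact force between any of the fingers, the arm and warming_shelf above 4 N).
It fails at once if the deep pan is moved by more than 30 mm (distance of deep_pan_center from where it was at the start of the episode above 0.03 m).
It also fails if it takes over 40 s, if anything falls off the work surface, if the arm or the gripper's body presses on something with over 40 N, if the wrist force passes 120 N, or if a joint passes its speed limit or range.

## Working session

There is one attempt and no reset: what is moved stays moved. The work goes in short steps, each a Python script; the robot and the scene stay as the last script left them, time stands still between calls to the robot, and variables do not carry over. Pictures are saved under pics/ and viewed, at most 10 in all, crops included, and the job is handed in when it is done.

```bash
mkdir -p pics; cat > h.py <<'E'
import numpy as np, cv2
from cell import robot, grip, kin, viewer
def see(n,cams=("top","side")):
    for c in cams:
        im=viewer.read_camera(c); cv2.imwrite(f"pics/{n}_{c}.png",im[:,:,::-1])
def world(p,c):
    i=viewer.camera_info(c); return np.array(i["R"]).T@(np.array(p)-np.array(i["t"]))
def proj(X,c):
    i=viewer.camera_info(c); q=np.array(i["R"])@np.array(X,float)+np.array(i["t"]); s=q[:2]/q[2]
    s=s*(1+i["k1"]*(s@s)); K=np.array(i["camera_matrix"]); return K[:2,:2]@s+K[:2,2]
def toz(px,z,c):
    i=viewer.camera_info(c);K=np.array(i["camera_matrix"]);R=np.array(i["R"]);t=np.array(i["t"])
    u=cv2.undistortPoints(np.array([[px]],float),K,np.array([i["k1"],0,0,0.]))[0,0]
    d=R.T@np.r_[u,1];o=-R.T@t; return o+d*(z-o[2])/d[2]
E
python3 - <<'E'
from h import *
np.set_printoptions(precision=1,suppress=True)
see("a")
for c in ("top","side"):
    for n in ("shallow_pan_center","shallow_pan_grip","warming_shelf","deep_pan_center"):
        for r in viewer.pinpoint(n,c)[:3]: 
            w=world(r["at"],c); print(c,n,round(r["confidence"],2),w,proj(w,c))
o=robot.observe();print(o["t"],o["tcp_rot"])
E
```

```text
top shallow_pan_center 0.95 [508.9  53.5  17.7] [346.  273.4]
top shallow_pan_grip 0.64 [553.2 215.2  31.5] [274.  252.5]
top warming_shelf 0.82 [ 511.8 -300.     1.6] [502.  274.1]
top warming_shelf 0.24 [554.2 494.4  43.9] [148.8 250.2]
top deep_pan_center 0.55 [552.1 495.   41.8] [148.8 251.2]
side shallow_pan_center 0.96 [511.7  51.3  20.3] [366.9 242.1]
side shallow_pan_grip 0.68 [554.  211.9  27.9] [320.9 282.2]
side warming_shelf 0.84 [ 512.1 -298.3   -0.1] [408.1 171.5]
side deep_pan_center 0.75 [555.6 488.5  39. ] [250.9 391. ]
side deep_pan_center 0.37 [ 513.6 -297.7    3. ] [407.6 170.5]
0.5 [-3.1 -0.7  0. ]
```

```bash
python3 -c "
import cv2,numpy as np
a=cv2.imread('pics/a_top.png');print(a.shape)"
```

```text
(480, 640, 3)
```

View pics/a_top.png

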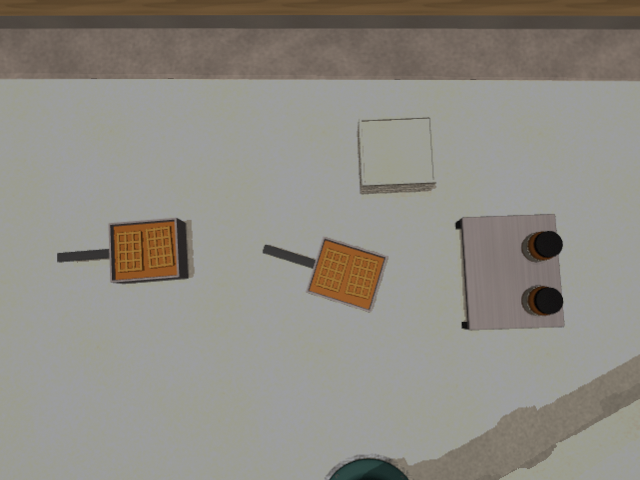

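View pics/a_side.png

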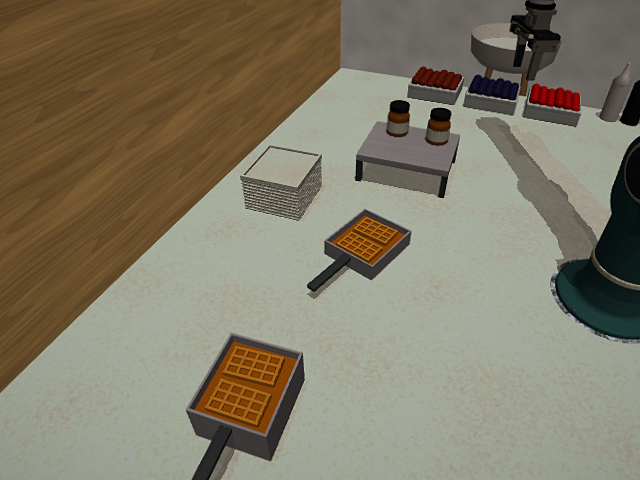

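Top: shallow pan body is around (346,273) with its handle end at (268,250). The shelf board is at (461–564, 214–329) with its front to the left. The deep pan is far left and the trays are at (397,155). The side view agrees with this, and the network heights and handle distance (167 vs 165 mm) fit. Next I measure the angles.

```bash
python3 - <<'E'
from h import *
np.set_printoptions(precision=1,suppress=True)
viewer.read_camera("top")
fx=[toz(p,85,"top") for p in ((461.5,217.5),(555,214),(564,327),(468,329))]
print("shelf top corners",*fx)
C=np.mean(fx,0);print("shelf centre",C)
for i in range(4):
    d=fx[(i+1)%4]-fx[i];print(np.linalg.norm(d),np.degrees(np.arctan2(d[1],d[0])))
m=viewer.silhouettes("warming_shelf","top")[0]["mask"].astype(np.uint8)
c=max(cv2.findContours(m,0,2)[0],key=cv2.contourArea)
print("shelf hull",cv2.approxPolyDP(cv2.convexHull(c),6,True).reshape(-1,2).tolist())
m=viewer.silhouettes("shallow_pan_center","top")[0]["mask"].astype(np.uint8)
b=cv2.morphologyEx(m,cv2.MORPH_OPEN,np.ones((21,21)))
c=max(cv2.findContours(b,0,2)[0],key=cv2.contourArea)
r=cv2.boxPoints(cv2.minAreaRect(c)); P=[toz(p,40,"top") for p in r]; print("pan",r.tolist(),*P,"mean",np.mean(P,0))
for i in range(4):
    d=P[(i+1)%4]-P[i];print(np.linalg.norm(d),np.degrees(np.arctan2(d[1],d[0])))
h=m.copy();h[cv2.dilate(b,np.ones((9,9)))>0]=0
c=max(cv2.findContours(h,0,2)[0],key=cv2.contourArea);rr=cv2.boxPoints(cv2.minAreaRect(c))
H=[toz(p,35,"top") for p in rr];print("handle",*H)
print("trays near",toz((362,186),100,"top"),toz((434,184),100,"top"))
for c in ("top","side"):
    print([world(viewer.pinpoint(n,c)[0]["at"],c) for n in ("shallow_pan_center","shallow_pan_grip","warming_shelf")] if c=="top" else "")
E
```

```text
shelf top corners [ 627.7 -192.4   85. ] [ 637.  -392.2   85. ] [ 397.8 -402.    85. ] [ 391.3 -201.9   85. ]
shelf centre [ 513.4 -297.1   85. ]
199.97421798473056 -87.32140189116531
239.3977703510339 -177.6482282009281
200.21817381240461 91.87021982721895
236.57445908969916 2.2936130368813124Traceback (most recent call last):
  File "<stdin>", line 9, in <module>
IndexError: list index out of range
```

```bash
python3 - <<'E'
from h import *
np.set_printoptions(precision=1,suppress=True)
for k in range(4):
    viewer.read_camera("top"); s=viewer.silhouettes("shallow_pan_center","top")
    if s: break
m=s[0]["mask"].astype(np.uint8)
b=cv2.morphologyEx(m,cv2.MORPH_OPEN,np.ones((21,21)))
c=max(cv2.findContours(b,0,2)[0],key=cv2.contourArea)
r=cv2.boxPoints(cv2.minAreaRect(c)); P=[toz(p,40,"top") for p in r]; print("pan",r.tolist(),"mean",np.mean(P,0))
for i in range(2):
    d=P[(i+1)%4]-P[i];print(np.linalg.norm(d),np.degrees(np.arctan2(d[1],d[0])))
h=m.copy();h[cv2.dilate(b,np.ones((9,9)))>0]=0
c=max(cv2.findContours(h,0,2)[0],key=cv2.contourArea);H=[toz(p,35,"top") for p in cv2.boxPoints(cv2.minAreaRect(c))];print("handle",*H)
print("trays near",toz((362,186),100,"top"),toz((434,184),100,"top"))
print(*[world(p[0]["at"],"top") for n in ("shallow_pan_center","shallow_pan_grip","warming_shelf") if (p:=viewer.pinpoint(n,"top"))])
# reach
from scipy.spatial.transform import Rotation as Ro
def q(a,f): # tool down; pan x at angle a (deg)
    return (Ro.from_euler("z",a+f,degrees=True)*Ro.from_euler("x",180,degrees=True)).as_rotvec()
for f in (0,180):
  for p,a in (((553,214,12),-105),((505,80,12),-87.8),((507,-133,12),-87.8)):
    j=kin.ik(p,q(a,f)); print(f,p,j if j is None else np.round(j,2))
E
```

```text
pan [[303.46661376953125, 292.1752624511719], [320.2938232421875, 235.38333129882812], [387.70867919921875, 255.35812377929688], [370.8814697265625, 312.1500549316406]] mean [507.2  54.9  40. ]
131.3729823284492 -15.678945672735338
156.0129896392051 -106.06630318841921
handle [554.  240.3  35. ] [573.5 234.1  35. ] [539.9 133.7  35. ] [520.6 140.1  35. ]
trays near [691.8  21.9 100. ] [ 697.3 -131.8  100. ]
[507.9  54.2  19. ] [553.9 213.4  31. ] [ 511.7 -300.1    2.3]
0 (553, 214, 12) [ 0.4  1.2 -1.3  1.8  1.3  1.3  1.6]
0 (505, 80, 12) [ 0.7  1.1 -1.3  2.   1.3  1.2  2. ]
0 (507, -133, 12) [ 0.   0.6  0.2  2.  -0.2  0.6 -2.7]
180 (553, 214, 12) [ 0.   0.7 -0.6  1.8  0.6  0.8 -1.2]
180 (505, 80, 12) [ 0.2  0.6 -0.5  2.   0.5  0.6 -0.6]
180 (507, -133, 12) [ 0.5  0.6 -0.4  2.   0.4  0.6 -0.1]
```

Pan: centre (508,54), x axis at -106°, grip (554,213.5). Shelf: (513,-298), x axis at -87.8°. The sizes check out, so I'll go and grasp.

```bash
cat >> h.py <<'E'
from scipy.spatial.transform import Rotation as Ro
np.set_printoptions(precision=1,suppress=True)
def q(a): return (Ro.from_euler("z",a+180,degrees=True)*Ro.from_euler("x",180,degrees=True)).as_rotvec()
def st(): 
    o=robot.observe(); print(round(o["t"],2),o["tcp_pos"],o["contact_force"],round(o["grip_width"],3),o["grip_force"])
E
python3 - <<'E'
from h import *
p=robot.observe()["tcp_pos"]
robot.servo_line([p[0]+30,p[1]+30,330],feed=250); st()
robot.movep([553.8,213.5,200],q(-106)); st()
robot.servo_line([553.8,213.5,60],feed=200)
robot.servo_line([553.8,213.5,12],feed=80); st()
see("b")
E
```

```text
1.49 [ 308.8 -556.6  328.8] [-0.4 -0.3 -0.6] 1.0 0.0
4.37 [554.3 212.4 199.9] [0.2 0.6 0.6] 1.001 0.0
5.97 [553.8 213.8  12. ] [ 0.5  0.1 -0.1] 1.0 0.0
```

View pics/b_side.png

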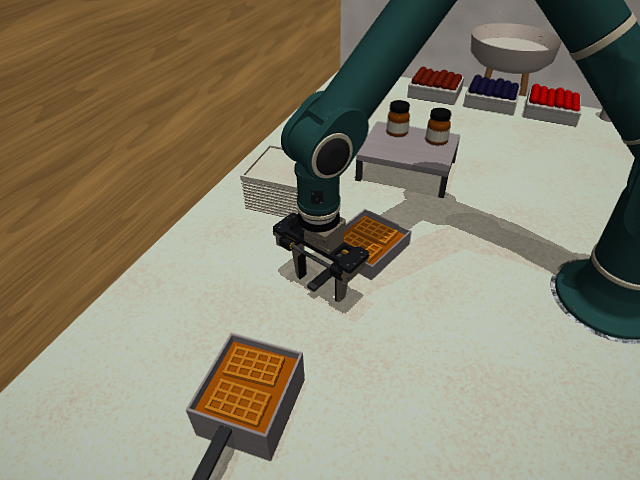

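The fingers straddle the handle at about (322,282), and the wrist is clear of the trays. Next: grip, then slide the pan to the aligned pose in front of the shelf.

```bash
cat >> h.py <<'E'
S=np.array([513,-298.]); A=-87.8; X=np.array([np.cos(np.radians(A)),np.sin(np.radians(A))])
E
python3 - <<'E'
from h import *
grip(0.0,40); st()
g=S-380*X
robot.servo_line([*g,12],feed=90,rotation=q(A)); st()
robot.servo_line([*(S-300*X),12],feed=90); robot.hold(.2); st()
see("c")
for c in ("top","side"):
    for n in ("shallow_pan_center","shallow_pan_grip"):
        for r in viewer.pinpoint(n,c)[:1]: print(c,n,r["confidence"],world(r["at"],c))
E
```

```text
7.15 [554.  213.5  12. ] [ 0.9  0.2 -2. ] 0.214 39.99813973903656
8.89 [498.2  81.3  12. ] [-0.9  0.   0.7] 0.208 39.99951481819153
10.13 [501.5   0.5  12. ] [ 1.2 -4.7  0.4] 0.211 39.99769985675812
top shallow_pan_center 0.6 [ 505.7 -166.2   21.4]
top shallow_pan_grip 0.23 [ 506.5 -167.5   17.3]
side shallow_pan_center 0.82 [ 510.8 -165.2   22.5]
side shallow_pan_grip 0.97 [498.9  -2.   30.4]
```

View pics/c_top.png

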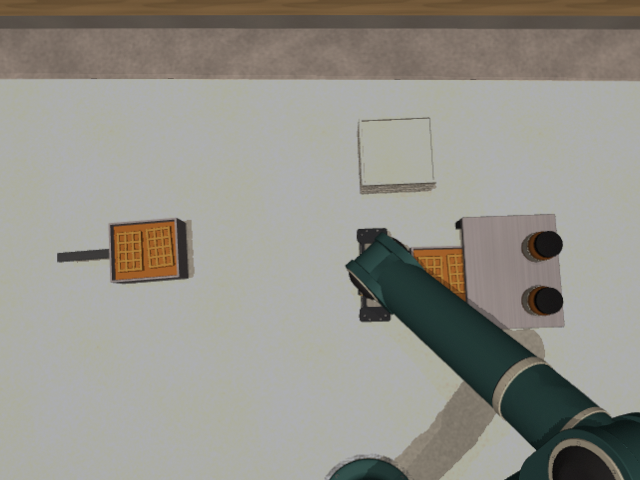

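View pics/c_side.png

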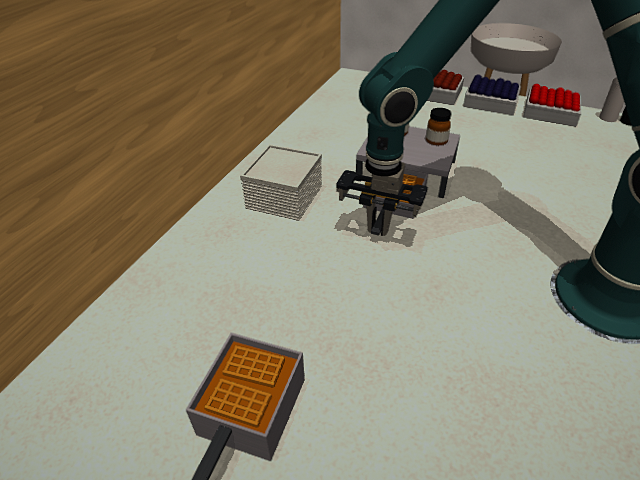

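The pan is entering squarely at columns 410–465, with both sides inside the legs. Its centre is measured at (508,-166), against an expected (508,-164). I'll slide it on to the final depth.

```bash
python3 - <<'E'
from h import *
robot.servo_line([*(S-161*X),12],feed=60); robot.hold(.3); st()
see("d")
for r in viewer.pinpoint("shallow_pan_grip","side")[:1]: print(r["confidence"],world(r["at"],"side"))
E
```

```text
13.2 [ 506.8 -137.    12. ] [-0.   3.1 -0.4] 0.209 39.99702751636505
0.86 [ 505.6 -138.4   30.4]
```

View pics/d_side.png

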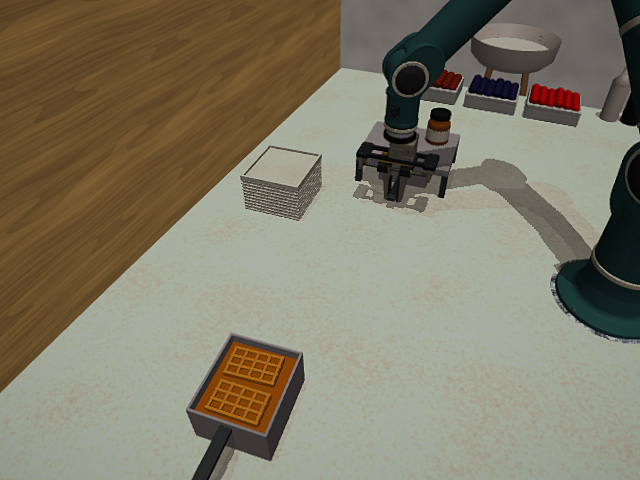

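The pan is in and the gripper at (397,190) is just in front of the shelf, with no notable force. I'll release, retreat up and back, and check.

```bash
python3 - <<'E'
from h import *
grip(0.6); robot.hold(.2); st()
robot.servo_line([*(S-163*X),70],feed=80)
robot.servo_line([*(S-260*X),220],feed=200)
robot.servo_line([*(S-480*X),300],feed=250); robot.hold(.3); st()
see("e")
for c in ("top","side"):
    for n in ("shallow_pan_center","shallow_pan_grip","warming_shelf","deep_pan_center"):
        for r in viewer.pinpoint(n,c)[:1]:
            w=world(r["at"],c); d=(w[:2]-S); print(c,n,round(r["confidence"],2),w,"shelf frame",d@X,d@[-X[1],X[0]])
a=cv2.imread("pics/e_top.png")[180:360,380:600];b=cv2.imread("pics/e_side.png")[90:270,330:550]
cv2.imwrite("pics/e2.png",cv2.resize(np.hstack([a,b]),(792,324)))
E
```

```text
14.22 [ 506.8 -137.1   12. ] [-0.6 -0.7  1.8] 0.602 0.0
17.52 [494.8 180.8 299.8] [ 1.2 -0.2  0.5] 0.603 0.0
top shallow_pan_grip 0.9 [ 506.3 -138.    31. ] shelf frame -160.13465987857913 -0.5774163084762797
top warming_shelf 0.68 [ 516.1 -303.2    1.3] shelf frame 5.281188746484812 2.919579230280215
top deep_pan_center 0.86 [553.8 495.5  42.7] shelf frame -791.3641884230957 71.27581596819499
side shallow_pan_grip 0.89 [ 504.4 -139.4   31. ] shelf frame -158.77664691857203 -2.513441901913526
side warming_shelf 0.7 [ 513.8 -296.6    3.2] shelf frame -1.3904017624257055 0.8431298152380362
side deep_pan_center 0.7 [ 515.7 -298.6    3.8] shelf frame 0.7269911919594005 2.6570280068840133
```

View pics/e2.png

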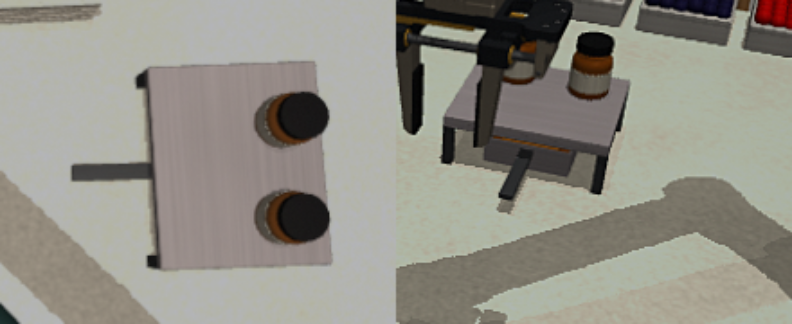

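The pan body is fully covered. Only the handle sticks out (crop 72–152, row 172), midway between the legs and square to the front, and the gripper is well clear.

```bash
python3 -c "
from h import *
print(robot.job_done())"
```

```text
the job is handed in; nothing more can be done
None
```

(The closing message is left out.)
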